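Fetch the salt pot from behind the centrepiece

ROBOT

A 6-joint arm with a two-finger parallel gripper is mounted at the origin on the work surface. World frame = base frame: x ahead of the robot, y to its left, z up, the work surface at z = 0. Lengths are in m, angles in degrees, forces in N, time in s.
With the tool pointing down it reaches from about 0.35 to 0.775 m from the base axis. Payload 7.3 kg.
Tool frame: the origin (TCP) lies between the finger pads; the fingertips stand 14 mm ahead of it and the grasp point (between the pads) lies 5 mm behind it; z points along the fingers, y is the line along which they close (so a half turn about z gives the same grasp; the last joint's range is limited). The gripper opens to 92 mm and grips with 3 to 60 N. Pads are 19 mm wide; open, the fingers measure 130 mm over their backs; the gripper's body (75 mm by 190 mm) begins 47 mm behind the grasp point.
Start: joints at [63.083, 19.595, 87.324, -0, 73.075, -8.365], TCP at [0.167, 0.498, 0.241] pointing down, gripper open.
Joint ranges: [-145.02, 145.02], [-44.19, 115.74], [2.07, 154.8], [-57.11, 237.11], [16.16, 152.29], [-177.93, 177.93]. Speed limits (degrees/s): [147.25, 147.25, 180, 180, 180, 180].

INTERFACE

Orientations are given as [roll, pitch, yaw] about the fixed x, y, z axes, in that order (R = Rz(yaw) Ry(pitch) Rx(roll)).
In Python, from bench import ctrl, get_image, camera_params gives the robot as it stands.
- The arm moves only by the tool drive_tool, never from a script. Its argument "deltas" is a list of rows, each a list of 6 numbers: the shift along the world's x, y, z in units of 30 mm (1.0 is 30 mm), then the turn, a rotation vector about the world's x, y, z in units of 5 degrees (1.0 is 5 degrees). In form: [[x, y, z, wx, wy, wz], ...]. A call has 1 to 20 rows; each row shifts and turns the commanded pose from where the row before left it; what a row does not reach is not made up. A row lasts 1/12 s, in which the tool goes at most 41.7 mm and 7.16 degrees, less where a joint would pass 70% of its speed; a pose out of reach is approached as far as the arm can. A call is refused whole if a number of a shift passes 1 or a number of a turn 1, either way. A call with a gripper value outside its range is refused whole. "hand" is the finger opening in mm, from 0 to 91.8, set as the call begins (left out, the last holds). The fingers move at their own pace and stop on an object; "grip_force" is the grip in N (left out, the last holds). Time passes only in rows, so rows that do not move let the fingers close. It gives the time, the measured TCP pose, the force, the opening and the grip force at its end, in the units of the state.
- ctrl.get_state(): the state, without advancing time (a new reading comes with each control period).
- get_image(name): name is "scene" or "top"; returns the picture (384x512x3 uint8, red, green, blue); there is no depth.
- camera_params(name): a dict with "fov_y" (degrees; the focal length in pixels is half the picture's height over the tangent of half this angle, whatever the lens; pixels are square), "cx", "cy" (the principal point, pixels), "distortion" ([k1, k2, p1, p2, k3] as OpenCV has them; the pictures are not rectified), "eye" and "rotation" of the camera in the world. Camera axes: x right, y down, z forward; pixel columns grow to the right and rows downward; lengths in m; the calibration is good to about 2 mm. A picture is of the moment at which its call begins. camera_params takes no time and is no camera call.
- ctrl.job_done(): hands the job in; it is judged then, once.
The state is a dict: "time_s": time; "joint_pos": joint angles; "qd": joint speeds; "tau": joint torques, N m; "tool_pos": TCP position; "tcp_rot": TCP orientation; "ft_force": force on the tool from outside, world axes, zero at the start; "wrist_torque": the same for the moment, N m; "opening": opening from 0.0 (shut) to 1.0 (fully open); "grasp_force": force on a finger pad.
Only numpy, scipy, OpenCV 4.12 (cv2) and the standard library are available. Lean on these libraries where they do the work, as an engineer would, in place of code of your own. Each camera call takes 0.05 s, during which the arm holds its last target. There are 200 camera calls.

TASK

On the laid banquet table, the low silver salt pot stands on the wooden board behind an ivory candle, a green vase and a dark pepper mill. Clear those three onto the black serving tray so that all stand upright there, next put the salt pot upright in the middle of the small blue-rimmed saucer, and only then put the candle, vase and mill back, each exactly where it stood on the board at the start. Tip none of these over, and leave the two tealights on the board where they are.

Things in the scene. Friction and masses are not known exactly. Their poses are not given: they have to be found in the camera images.
- candle: Ivory pillar candle on a low silver foot: foot 50 mm diameter and 10 mm high, candle 44 mm diameter from 10 to 113 mm, short black wick to 120 mm. About 0.2 kg, loose. At the start it stands on one of the three ringed places of the board (which one varies). Origin: centre of its underside, z up.
- vase: Slim dark green vase, solid: foot 50 mm diameter and 10 mm high, body 42 mm diameter from 10 to 106 mm, lip 48 mm diameter from 106 to 116 mm. About 0.25 kg, loose, starts on one of the ringed places. Origin: centre of its underside, z up.
- mill: Dark wooden pepper mill: base 50 mm diameter to 26 mm height, straight waist 40 mm diameter from 26 to 90 mm, head 45 mm diameter from 90 to 110 mm, small steel ball on top to 120 mm. About 0.2 kg, loose, starts on one of the ringed places. Origin: centre of its underside, z up.
- salt: Low silver salt pot with a blue domed lid (one solid piece): 48 mm diameter, straight side from 0 to 40 mm, dome to 50 mm. About 0.16 kg, loose. It stands on the board at board coordinates (52, 0) mm, behind the three taller things, which are in the way of a gripper's body. Origin: centre of its underside, z up.
- board: Fixed brown wooden board, 170 mm (its x, pointing away from the robot at yaw 0) by 220 mm (y), 8 mm thick. Origin: centre of its underside, so its top lies at z = 8 mm. Three flush dark round inlays edged by a thin silver ring, 58 mm in diameter, mark the places of candle, vase and mill, centred at board (x, y) = (-25, 0), (15, 75) and (15, -75) mm.
- tray: Fixed black serving tray, to the left or right of the board, the side area for clearing: 270 mm (its x) by 130 mm (its y) outside, rim 5 mm thick and 16 mm high all round, floor 5 mm thick. Origin: centre of its underside; inner floor at z = 5 mm. Room for the three in a row along x at 75 mm spacing.
- saucer: Fixed saucer, a flat disc of 104 mm diameter and 6 mm thickness, white with a broad blue rim (16 mm), on the other side of the board from the tray. Origin: centre of its underside; its flat top lies at z = 6 mm.
- tealight0: Low tealight in a red cup, 38 mm diameter, 18 mm high, 0.03 kg, loose, white wax on top; a bystander at the board's near left corner, about board (-62, 88) mm. Origin: centre of its underside, z up.
- tealight1: Low tealight in a silver cup, of the same size; a bystander at the board's near right corner, about board (-62, -88) mm. Origin: centre of its underside, z up.
There are look-alikes about, which are no part of the job. Of the things that look like the salt, the smaller one is meant. What is shaped like the candle but purple is not meant.

How it is judged (in metres and radians):
On the way, in this order (a step that is already met when the one before it is completed fails the run):
1. candle, vase and mill all stand upright on the tray, released and at rest, each with its centre within 115 mm (tray x) and 50 mm (tray y) of the tray's centre (angle between each of candle, vase, mill's own z axis and vertical below 0.1 rad and linear speed of each of candle, vase, mill below 0.02 m/s and angular speed of each of candle, vase, mill below 0.2 rad/s and contact force between the fingers and candle below 0.3 N and x of candle in the frame of tray between -0.115 and 0.115 m and y of candle in the frame of tray between -0.05 and 0.05 m and z of each of candle, vase, mill in the frame of tray below 0.012 m and contact force between the fingers and vase below 0.3 N and x of vase in the frame of tray between -0.115 and 0.115 m and y of vase in the frame of tray between -0.05 and 0.05 m and contact force between the fingers and mill below 0.3 N and x of mill in the frame of tray between -0.115 and 0.115 m and y of mill in the frame of tray between -0.05 and 0.05 m), for 0.2 s.
2. the salt pot stands upright on the saucer, released, centre within 15 mm of the saucer's, while the other three still stand on the tray (all of step 1 and angle between salt's own z axis and vertical below 0.1 rad and linear speed of salt below 0.02 m/s and angular speed of salt below 0.2 rad/s and contact force between the fingers and salt below 0.3 N and horizontal distance between salt and saucer below 0.015 m and z of salt in the frame of saucer below 0.01 m), for 0.2 s.
At the end, for the whole second after the job is handed in: Candle, vase and mill each stand upright (within 0.1 rad) within 15 mm of the very place where they stood at the start; the salt pot stands upright on the saucer, its centre within 15 mm of the saucer's; all are released and at rest; neither tealight has moved by 20 mm (angle between each of candle, vase, mill, salt's own z axis and vertical below 0.1 rad and linear speed of each of candle, vase, mill, salt below 0.02 m/s and angular speed of each of candle, vase, mill, salt below 0.2 rad/s and contact force between the fingers and candle below 0.3 N and distance of each of candle, vase, mill from where it was at the start of the episode below 0.015 m and contact force between the fingers and vase below 0.3 N and contact force between the fingers and mill below 0.3 N and contact force between the fingers and salt below 0.3 N and horizontal distance between salt and saucer below 0.015 m and z of salt in the frame of saucer below 0.01 m and distance of each of tealight0, tealight1 from where it was at the start of the episode below 0.02 m); the robot touches nothing.
It fails at once if the candle, vase, mill, or salt pot is tipped over (tilted by more than 0.6 rad) (angle between any of candle, vase, mill, salt's own z axis and vertical above 0.6 rad).
It fails at once if a tealight is moved by more than 20 mm (distance of any of tealight0, tealight1 from where it was at the start of the episode above 0.02 m).
It also fails if it takes over 138 s, if anything falls off the work surface, if the arm or the gripper's body presses on something with over 40 N, if the wrist force passes 120 N, or if a joint passes its speed limit or range.

## Working session

There is one attempt and no reset: what is moved stays moved. The work goes in short steps, Python scripts to look and compute and a tool call to move; the robot and the scene stay as the last step left them, time stands still between calls to the robot, and variables do not carry over. Pictures are saved under pics/ and viewed, at most 14 in all, crops included, and the job is handed in when it is done.

Besides the shell and the picture viewer there is one more tool, called after "Emit:" as name(argument=value, ...), one argument or row to a line, values as JSON. drive_tool: Moves the arm, as the interface text tells. Its arguments: {"type":"object","properties":{"deltas":{"type":"array","items":{"type":"array","items":{"type":"number"}}},"hand":{"type":"number"},"grip_force":{"type":"number"}},"required":["deltas"]}

```bash
mkdir -p pics
python3 - <<'E'
from bench import ctrl,get_image,camera_params
import cv2
for n in("top","scene"):
    cv2.imwrite(f"pics/{n}0.png",get_image(n)[:,:,::-1]); print(n,camera_params(n))
print(ctrl.get_state())
E
```

```text
top {'fov_y': 42.84177139971166, 'cx': 262.328477415531, 'cy': 193.54876813320374, 'distortion': array([0.05877287, 0.        , 0.        , 0.        , 0.        ]), 'eye': array([ 0.36960685, -0.00743548,  1.16227227]), 'rotation': array([-168.65529721,    1.16230363,  -90.52302494])}
scene {'fov_y': 55.19484033753872, 'cx': 257.3916397538707, 'cy': 192.97010301166148, 'distortion': array([-0.0867799,  0.       ,  0.       ,  0.       ,  0.       ]), 'eye': array([ 1.14622518, -0.36112593,  0.5378008 ]), 'rotation': array([-1.27046099e+02,  1.05558345e-01,  5.63584707e+01])}
{'time_s': 0.1, 'joint_pos': array([ 6.30838651e+01,  1.96315194e+01,  8.73713007e+01, -1.76525949e-03,
        7.30761678e+01, -8.36485057e+00]), 'qd': array([-0.06876391, -0.08203943, -0.1452128 ,  0.01834758,  0.0841319 ,
        0.00169313]), 'tau': array([ 6.85944287e-04, -4.32003093e+01, -2.44695836e+01,  7.18097901e-02,
        5.25646505e-02, -7.50263041e-06]), 'tool_pos': array([0.16685507, 0.49741056, 0.24012562]), 'tcp_rot': array([-1.79921607e+02, -9.82070622e-03,  1.61449224e+02]), 'ft_force': array([-0.53422615, -1.16286394,  0.07829118]), 'wrist_torque': array([-0.01452588,  0.06486544,  0.01027785]), 'grasp_force': 0.0, 'opening': 0.9957500542032403}
```

View pics/top0.png

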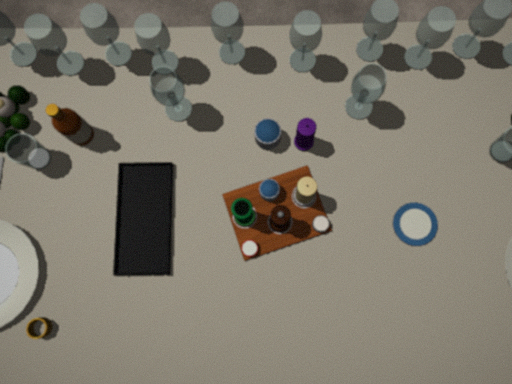

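View pics/scene0.png

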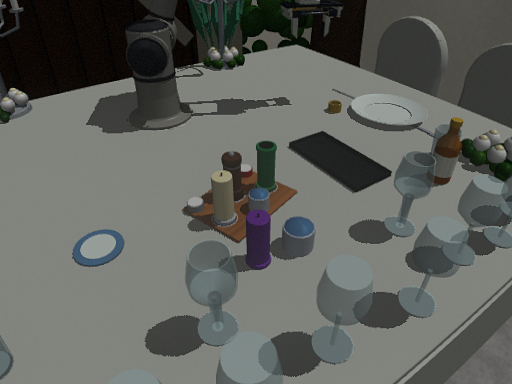

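The top view shows the board around (277,213): candle at (307,190), vase at (243,212), mill at (281,220), salt at (270,190). The tray is at (145,218) and the saucer at (415,224). The look-alikes (big salt, purple candle) are behind, at (267,132) and (306,133).

```bash
cat > h.py <<'E'
import cv2,numpy as np
from scipy.spatial.transform import Rotation as R
from bench import ctrl,get_image,camera_params
def cam(n):
    p=camera_params(n);f=192/np.tan(np.radians(p['fov_y']/2))
    K=np.array([[f,0,p['cx']],[0,f,p['cy']],[0,0,1]])
    return K,p['distortion'],p['eye'],R.from_euler('xyz',p['rotation'],degrees=True).as_matrix()
def world(n,px,z):
    K,D,e,M=cam(n)
    q=cv2.undistortPoints(np.array(px,float).reshape(-1,1,2),K,D)[:,0]
    d=np.c_[q,np.ones(len(q))]@M.T
    return e+d*((np.asarray(z)-e[2])/d[:,2])[:,None]
def pix(n,X):
    K,D,e,M=cam(n); Rm=M.T
    return cv2.projectPoints(np.array(X,float).reshape(-1,3),cv2.Rodrigues(Rm)[0],-Rm@e,K,D)[0][:,0]
E
python3 - <<'E'
from h import *
im=cv2.imread("pics/top0.png")
c=cv2.resize(im[155:265,215:340],None,fx=6,fy=5.4545,interpolation=cv2.INTER_CUBIC)
c=cv2.convertScaleAbs(c,alpha=1.6)
cv2.imwrite("pics/crop.png",c)
h=cv2.cvtColor(im,cv2.COLOR_BGR2HSV)
def blob(name,m,z,box):
    k=np.zeros(m.shape,np.uint8);k[box[1]:box[3],box[0]:box[2]]=m[box[1]:box[3],box[0]:box[2]]
    n,l,s,ce=cv2.connectedComponentsWithStats(k);i=1+s[1:,4].argmax()
    (rc,sz,a)=cv2.minAreaRect(cv2.findNonZero((l==i).astype(np.uint8)))
    cor=cv2.boxPoints((rc,sz,a))
    w=world("top",cor,[z]*4)
    print(name,ce[i].round(1),s[i],world("top",[ce[i],rc],[z,z]).round(4).tolist(),'corners',cor.round(1).tolist(),w[:,:2].round(4).tolist())
V=h[:,:,2];S=h[:,:,1];H=h[:,:,0]
blob("tray",V<45,.016,(105,150,185,290))
blob("saucer",((S>70)&(H>90)&(H<130)),.006,(385,195,445,255))
blob("board",((S>120)&((H<20)|(H>175))&(V>40)),.008,(215,160,335,262))
blob("saltlid",((S>80)&(H>90)&(H<130)),.043,(255,175,285,205))
for n,x in(("top",[[.5,0,0],[.6,0,0],[.5,.1,0]]),):print(pix(n,x))
E
```

```text
tray [144.  219.1] [ 114  163   60  113 6188] [[0.5418, 0.2945, 0.016], [0.5425, 0.2956, 0.016]] corners [[113.80000305175781, 274.6000061035156], [116.5999984741211, 161.60000610351562], [173.39999389648438, 163.10000610351562], [170.5, 276.1000061035156]] [[0.4133, 0.3589], [0.6834, 0.3661], [0.678, 0.2286], [0.4081, 0.2278]]
saucer [414.5 224.1] [393 203  44  43 660] [[0.5237, -0.3433, 0.006], [0.5241, -0.3434, 0.006]] corners [[393.0, 203.0], [436.0, 203.0], [436.0, 245.0], [393.0, 245.0]] [[0.5748, -0.2967], [0.5736, -0.3969], [0.4745, -0.3889], [0.4752, -0.2904]]
board [276.  214.3] [ 223  166  103   94 3813] [[0.5507, -0.0182, 0.008], [0.5554, -0.0191, 0.008]] corners [[221.60000610351562, 193.8000030517578], [308.6000061035156, 164.39999389648438], [331.0, 230.8000030517578], [244.10000610351562, 260.20001220703125]] [[0.6021, 0.1119], [0.6721, -0.0991], [0.5097, -0.1474], [0.4429, 0.058]]
saltlid [268.8 188.1] [261 180  17  17 232] [[0.6072, -0.002, 0.043], [0.6074, -0.0025, 0.043]] corners [[261.0, 180.0], [277.0, 180.0], [277.0, 196.0], [261.0, 196.0]] [[0.6269, 0.016], [0.6264, -0.0215], [0.5881, -0.0209], [0.5886, 0.0164]]
[[268.61195959 235.92684893]
 [268.12783891 194.70835841]
 [226.64392995 236.41745841]]
```

View pics/crop.png

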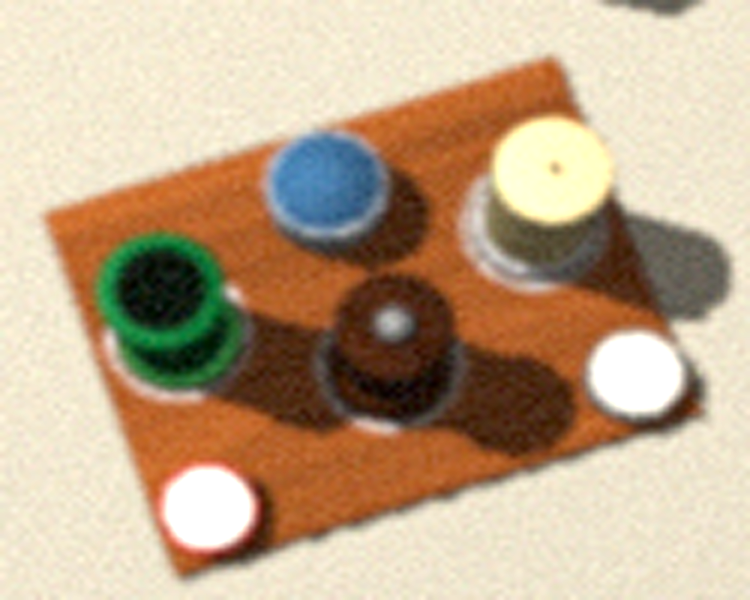

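```bash
cat >> h.py <<'E'
def crop2px(c): return (np.array(c,float)+.5)/[6,60/11]-.5+[215,155]
E
python3 - <<'E'
from h import *
c=world("top",crop2px([[46,213],[553,60],[703,408],[183,572]]),[.008]*4)[:,:2]
print("corners",c.round(4).tolist(),"sides",[round(np.linalg.norm(c[i]-c[(i+1)%4]),4) for i in range(4)])
loc=np.array([[.085,.11],[.085,-.11],[-.085,-.11],[-.085,.11]])
H=(loc).T@(c-c.mean(0));yaw=np.arctan2(H[0,1]-H[1,0],H[0,0]+H[1,1]);o=c.mean(0)
Rm=np.array([[np.cos(yaw),-np.sin(yaw)],[np.sin(yaw),np.cos(yaw)]])
print("board",o,np.degrees(yaw),"res",np.round(c-(loc@Rm.T+o),4).tolist())
for n,l in dict(centre=(-.025,0),left=(.015,.075),right=(.015,-.075),salt=(.052,0),t0=(-.062,.088),t1=(-.062,-.088)).items():print(n,(Rm@l+o).round(4))
for n,p,z in(("candle",(552,170),.113),("vase",(161,291),.116),("mill",(394,322),.118),("salt",(324,180),.045),("t0",(209,508),.018+.008),("t1",(637,374),.026)):
    zz=z+(.008 if n[0]!='t' else 0);print(n,world("top",crop2px([p]),[zz])[0].round(4))
print("purple",world("top",[[307,125]],[.113]).round(3),"bigsalt",world("top",[[267,131]],[.06]).round(3))
E
```

```text
corners [[0.6025, 0.1104], [0.6692, -0.0946], [0.513, -0.1493], [0.4446, 0.0557]] sides [np.float64(0.2156), np.float64(0.1655), np.float64(0.2161), np.float64(0.1671)]
board [ 0.55731458 -0.01943757] 18.599990361673306 res [[-0.0003, -0.0015], [-0.0037, 0.002], [0.0011, 0.0015], [0.0029, -0.002]]
centre [ 0.5336 -0.0274]
left [0.5476 0.0564]
right [ 0.5955 -0.0857]
salt [ 0.6066 -0.0029]
t0 [0.4705 0.0442]
t1 [ 0.5266 -0.1226]
candle [ 0.5947 -0.0845  0.121 ]
vase [0.5471 0.057  0.124 ]
mill [ 0.5334 -0.0263  0.126 ]
salt [ 0.6063 -0.0016  0.053 ]
t0 [0.4702 0.0446 0.026 ]
t1 [ 0.5256 -0.1221  0.026 ]
purple [[ 0.736 -0.09   0.113]] bigsalt [[0.741 0.001 0.06 ]]
```

Measured positions agree with the board layout: vase on the left ring, mill in the centre and candle on the right. I'll close the fingers along board x, so no finger goes between neighbours.

Emit:
drive_tool(
  deltas=[
    [0.79,-0.92,0,0,0,-0.66],
    [0.79,-0.92,0,0,0,-0.66],
    [0.79,-0.92,0,0,0,-0.66],
    [0.79,-0.92,0,0,0,-0.66],
    [0.79,-0.92,0,0,0,-0.66],
    [0.79,-0.92,0,0,0,-0.66],
    [0.79,-0.92,0,0,0,-0.66],
    [0.79,-0.92,0,0,0,-0.66],
    [0.79,-0.92,0,0,0,-0.66],
    [0.79,-0.92,0,0,0,-0.66],
    [0.79,-0.92,0,0,0,-0.66],
    [0.79,-0.92,0,0,0,-0.66],
    [0.79,-0.92,0,0,0,-0.66],
    [0.79,-0.92,0,0,0,-0.66],
    [0.79,-0.92,0,0,0,-0.66],
    [0.79,-0.92,0,0,0,-0.66],
    [0,0,0,0,0,0],
    [0,0,0,0,0,0],
  ],
  hand=91.8,
  grip_force=25,
)

```text
time_s: 1.6
tool_pos: [0.5466, 0.0547, 0.2397]
tcp_rot: [-179.9, -0.0, 108.5]
ft_force: [-0.4, 0.8, 0.5]
opening: 0.998
grasp_force: 0.0
```

Emit:
drive_tool(
  deltas=[
    [0.03,0.07,-0.64,0,0,0],
    [0,0,-0.64,0,0,0],
    [0,0,-0.64,0,0,0],
    [0,0,-0.64,0,0,0],
    [0,0,-0.64,0,0,0],
    [0,0,-0.64,0,0,0],
    [0,0,-0.64,0,0,0],
    [0,0,-0.64,0,0,0],
    [0,0,-0.03,0,0,0],
    [0,0,0,0,0,0],
  ],
)

```text
time_s: 2.43
tool_pos: [0.5458, 0.0593, 0.0857]
tcp_rot: [-179.9, -0.1, 108.7]
ft_force: [0.5, 0.7, 0.2]
opening: 1.001
grasp_force: 0.0
```

Emit:
drive_tool(
  deltas=[
    [0,0,0,0,0,0],
    [0,0,0,0,0,0],
    [0,0,0,0,0,0],
    [0,0,0,0,0,0],
    [0,0,0,0,0,0],
    [0,0,0,0,0,0],
    [0,0,0,0,0,0],
    [0,0,0,0,0,0],
    [0,0,0,0,0,0],
    [0,0,0,0,0,0],
  ],
  hand=30,
  grip_force=25,
)

```text
time_s: 3.27
tool_pos: [0.5473, 0.0582, 0.0864]
tcp_rot: [180.0, 0.0, 108.6]
ft_force: [0.6, 0.0, 1.8]
opening: 0.507
grasp_force: 25.0
```

Emit:
drive_tool(
  deltas=[
    [0,0,0.3,0,0,0],
    [0,0,0.7,0,0,0],
    [0,0,0.8,0,0,0],
    [0,0,0.8,0,0,0],
    [0,0,0.8,0,0,0],
    [0,0,0.8,0,0,0],
    [0,0,0.5,0,0,0],
    [0,0,0.3,0,0,0],
    [0,0,0,0,0,0],
  ],
)

```text
time_s: 4.02
tool_pos: [0.5477, 0.0583, 0.2383]
tcp_rot: [179.8, 0.1, 108.7]
ft_force: [1.0, 0.0, -2.0]
opening: 0.508
grasp_force: 25.0
```

Emit:
drive_tool(
  deltas=[
    [0.11,0.33,0,0,0,0.33],
    [0.21,0.66,0,0,0,0.66],
    [0.21,0.66,0,0,0,0.66],
    [0.21,0.66,0,0,0,0.66],
    [0.21,0.66,0,0,0,0.66],
    [0.21,0.66,0,0,0,0.66],
    [0.21,0.66,0,0,0,0.66],
    [0.21,0.66,0,0,0,0.66],
    [0.21,0.66,0,0,0,0.66],
    [0.21,0.66,0,0,0,0.66],
    [0.21,0.66,0,0,0,0.66],
    [0.21,0.66,0,0,0,0.66],
    [0.1,0.33,0,0,0,0.33],
    [0,0,0,0,0,0],
  ],
)

```text
time_s: 5.18
tool_pos: [0.6219, 0.2988, 0.2331]
tcp_rot: [-179.9, -0.2, 148.5]
ft_force: [-0.9, -0.7, -2.0]
opening: 0.503
grasp_force: 25.0
```

Emit:
drive_tool(
  deltas=[
    [0,0,-0.4,0,0,0],
    [0,0,-0.7,0,0,0],
    [0,0,-0.7,0,0,0],
    [0,0,-0.7,0,0,0],
    [0,0,-0.7,0,0,0],
    [0,0,-0.7,0,0,0],
    [0,0,-0.5,0,0,0],
    [0,0,-0.3,0,0,0],
    [0,0,-0.2,0,0,0],
    [0,0,-0.17,0,0,0],
    [0,0,0,0,0,0],
    [0,0,0,0,0,0],
  ],
)

```text
time_s: 6.18
tool_pos: [0.6231, 0.2959, 0.0849]
tcp_rot: [180.0, 0.0, 148.2]
ft_force: [0.1, 0.0, -2.2]
opening: 0.508
grasp_force: 25.0
```

Emit:
drive_tool(
  deltas=[
    [0,0,-0.05,0,0,0],
    [0,0,0,0,0,0],
  ],
)

```text
time_s: 6.35
tool_pos: [0.623, 0.296, 0.0832]
tcp_rot: [179.9, 0.0, 148.3]
ft_force: [0.7, -0.3, -2.5]
opening: 0.506
grasp_force: 25.0
```

Emit:
drive_tool(
  deltas=[
    [0,0,0,0,0,0],
    [0,0,0,0,0,0],
    [0,0,0,0,0,0],
    [0,0,0,0,0,0],
    [0,0,0,0,0,0],
    [0,0,0,0,0,0],
    [0,0,0,0,0,0],
    [0,0,0.3,0,0,0],
    [0,0,0.8,0,0,0],
    [0,0,0.9,0,0,0],
    [0,0,0.9,0,0,0],
    [0,0,0.9,0,0,0],
    [0,0,0.9,0,0,0],
    [0,0,0.4,0,0,0],
    [0,0,0,0,0,0],
  ],
  hand=91.8,
)

```text
time_s: 7.6
tool_pos: [0.6241, 0.2964, 0.2408]
tcp_rot: [179.6, 0.3, 148.3]
ft_force: [0.5, 0.4, -0.1]
opening: 1.0
grasp_force: 0.0
```

Run:
```python
from h import *
cv2.imwrite("pics/top1.png",get_image("top")[:,:,::-1])
```

```text
(no output)
```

View pics/top1.png

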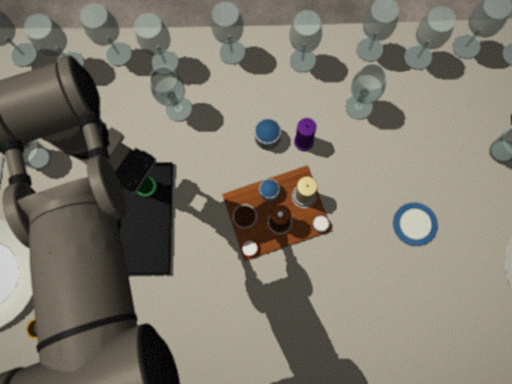

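The vase stands on the tray at about (147,185), its ring on the board is empty at (245,216), and everything else is undisturbed. The mill is next.

Emit:
drive_tool(
  deltas=[
    [-0.21,-0.77,0,0,0,-0.57],
    [-0.21,-0.77,0,0,0,-0.57],
    [-0.21,-0.77,0,0,0,-0.57],
    [-0.21,-0.77,0,0,0,-0.57],
    [-0.21,-0.77,0,0,0,-0.57],
    [-0.21,-0.77,0,0,0,-0.57],
    [-0.21,-0.77,0,0,0,-0.57],
    [-0.21,-0.77,0,0,0,-0.57],
    [-0.21,-0.77,0,0,0,-0.57],
    [-0.21,-0.77,0,0,0,-0.57],
    [-0.21,-0.77,0,0,0,-0.57],
    [-0.21,-0.77,0,0,0,-0.57],
    [-0.21,-0.77,0,0,0,-0.57],
    [-0.21,-0.77,0,0,0,-0.57],
    [0,0,0,0,0,0],
    [0,0,0,0,0,0],
    [0,0,0,0,0,0],
  ],
)

```text
time_s: 9.07
tool_pos: [0.5342, -0.0271, 0.2348]
tcp_rot: [-179.9, -0.1, 108.4]
ft_force: [0.3, 0.4, -0.4]
opening: 0.999
grasp_force: 0.0
```

Emit:
drive_tool(
  deltas=[
    [-0.03,0.02,-0.5,0,0,0],
    [0,0,-0.7,0,0,0],
    [0,0,-0.7,0,0,0],
    [0,0,-0.7,0,0,0],
    [0,0,-0.7,0,0,0],
    [0,0,-0.6,0,0,0],
    [0,0,-0.4,0,0,0],
    [0,0,-0.13,0,0,0],
    [0,0,0,0,0,0],
  ],
)

```text
time_s: 9.82
tool_pos: [0.533, -0.0259, 0.1015]
tcp_rot: [-179.9, -0.1, 108.4]
ft_force: [0.5, -0.8, -0.1]
opening: 0.998
grasp_force: 0.0
```

Emit:
drive_tool(
  deltas=[
    [0,0,0,0,0,0],
    [0,0,0,0,0,0],
    [0,0,0,0,0,0],
    [0,0,0,0,0,0],
    [0,0,0,0,0,0],
    [0,0,0,0,0,0],
    [0,0,0,0,0,0],
    [0,0,0,0,0,0],
    [0,0,0,0,0,0],
  ],
  hand=30,
)

```text
time_s: 10.57
tool_pos: [0.5338, -0.027, 0.1029]
tcp_rot: [180.0, 0.0, 108.3]
ft_force: [-0.4, 1.6, 0.3]
opening: 0.482
grasp_force: 25.0
```

Emit:
drive_tool(
  deltas=[
    [0,0,0.3,0,0,0],
    [0,0,0.7,0,0,0],
    [0,0,0.8,0,0,0],
    [0,0,0.8,0,0,0],
    [0,0,0.8,0,0,0],
    [0,0,0.8,0,0,0],
    [0,0,0.5,0,0,0],
    [0,0,0.3,0,0,0],
    [0,0,0,0,0,0],
    [0,0,0,0,0,0],
  ],
)

```text
time_s: 11.4
tool_pos: [0.5333, -0.0269, 0.2524]
tcp_rot: [-180.0, -0.0, 108.3]
ft_force: [-0.8, 0.4, -1.5]
opening: 0.484
grasp_force: 25.0
```

Emit:
drive_tool(
  deltas=[
    [0.01,0.36,0,0,0,0.27],
    [0.02,0.72,0,0,0,0.53],
    [0.02,0.72,0,0,0,0.53],
    [0.02,0.72,0,0,0,0.53],
    [0.02,0.72,0,0,0,0.53],
    [0.02,0.72,0,0,0,0.53],
    [0.02,0.72,0,0,0,0.53],
    [0.02,0.72,0,0,0,0.53],
    [0.02,0.72,0,0,0,0.53],
    [0.02,0.72,0,0,0,0.53],
    [0.02,0.72,0,0,0,0.53],
    [0.02,0.72,0,0,0,0.53],
    [0.02,0.72,0,0,0,0.53],
    [0.02,0.72,0,0,0,0.53],
    [0.02,0.72,0,0,0,0.53],
    [0.01,0.36,0,0,0,0.27],
    [0,0,0,0,0,0],
    [0,0,0,0,0,0],
  ],
)

```text
time_s: 12.9
tool_pos: [0.542, 0.2971, 0.2516]
tcp_rot: [-179.9, -0.1, 148.2]
ft_force: [0.7, -0.5, -2.1]
opening: 0.483
grasp_force: 25.0
```

Emit:
drive_tool(
  deltas=[
    [0,0,-0.4,0,0,0],
    [0,0,-0.7,0,0,0],
    [0,0,-0.7,0,0,0],
    [0,0,-0.7,0,0,0],
    [0,0,-0.7,0,0,0],
    [0,0,-0.7,0,0,0],
    [0,0,-0.5,0,0,0],
    [0,0,-0.3,0,0,0],
    [0,0,-0.2,0,0,0],
    [0,0,-0.22,0,0,0],
    [0,0,0,0,0,0],
    [0,0,0,0,0,0],
  ],
)

```text
time_s: 13.9
tool_pos: [0.5431, 0.2969, 0.0999]
tcp_rot: [179.9, 0.0, 148.1]
ft_force: [-0.0, 0.4, -1.2]
opening: 0.477
grasp_force: 25.0
```

Emit:
drive_tool(
  deltas=[
    [0,0,0,0,0,0],
    [0,0,0,0,0,0],
    [0,0,0,0,0,0],
    [0,0,0,0,0,0],
    [0,0,0,0,0,0],
    [0,0,0,0,0,0],
    [0,0,0,0,0,0],
    [0,0,0.3,0,0,0],
    [0,0,0.8,0,0,0],
    [0,0,0.9,0,0,0],
    [0,0,0.9,0,0,0],
    [0,0,0.9,0,0,0],
    [0,0,0.9,0,0,0],
    [0,0,0.4,0,0,0],
    [0,0,0,0,0,0],
  ],
  hand=91.8,
)

```text
time_s: 15.15
tool_pos: [0.5439, 0.2976, 0.2567]
tcp_rot: [179.6, 0.3, 148.2]
ft_force: [-0.8, 0.4, 0.4]
opening: 0.999
grasp_force: 0.0
```

Emit:
drive_tool(
  deltas=[
    [0.07,-0.37,0,0,0,-0.22],
    [0.1,-0.75,0,0,0,-0.47],
    [0.1,-0.75,0,0,0,-0.47],
    [0.1,-0.75,0,0,0,-0.47],
    [0.1,-0.75,0,0,0,-0.47],
    [0.1,-0.75,0,0,0,-0.47],
    [0.1,-0.75,0,0,0,-0.47],
    [0.1,-0.75,0,0,0,-0.47],
    [0.1,-0.75,0,0,0,-0.47],
    [0.1,-0.75,0,0,0,-0.47],
    [0.1,-0.75,0,0,0,-0.47],
    [0.1,-0.75,0,0,0,-0.47],
    [0.1,-0.75,0,0,0,-0.47],
    [0.1,-0.75,0,0,0,-0.47],
    [0.1,-0.75,0,0,0,-0.47],
    [0.1,-0.75,0,0,0,-0.47],
    [0.1,-0.75,0,0,0,-0.47],
    [0.07,-0.37,0,0,0,-0.22],
    [0,0,0,0,0,0],
    [0,0,0,0,0,0],
  ],
)

```text
time_s: 16.82
tool_pos: [0.5942, -0.0853, 0.2511]
tcp_rot: [-179.9, -0.1, 108.3]
ft_force: [-0.2, 0.3, -0.2]
opening: 1.002
grasp_force: 0.0
```

Emit:
drive_tool(
  deltas=[
    [0,0,-0.5,0,0,0],
    [0,0,-0.8,0,0,0],
    [0,0,-0.8,0,0,0],
    [0,0,-0.8,0,0,0],
    [0,0,-0.8,0,0,0],
    [0,0,-0.8,0,0,0],
    [0,0,-0.5,0,0,0],
    [0,0,-0.25,0,0,0],
    [0,0,0,0,0,0],
    [0,0,0,0,0,0],
  ],
)

```text
time_s: 17.65
tool_pos: [0.595, -0.0844, 0.0951]
tcp_rot: [180.0, -0.0, 108.4]
ft_force: [0.0, 0.2, -0.3]
opening: 1.0
grasp_force: 0.0
```

Emit:
drive_tool(
  deltas=[
    [0,0,0,0,0,0],
    [0,0,0,0,0,0],
    [0,0,0,0,0,0],
    [0,0,0,0,0,0],
    [0,0,0,0,0,0],
    [0,0,0,0,0,0],
    [0,0,0,0,0,0],
    [0,0,0,0,0,0],
    [0,0,0,0,0,0],
  ],
  hand=30,
)

```text
time_s: 18.4
tool_pos: [0.5949, -0.0852, 0.0946]
tcp_rot: [180.0, 0.0, 108.3]
ft_force: [0.8, -0.2, -0.5]
opening: 0.473
grasp_force: 25.0
```

Emit:
drive_tool(
  deltas=[
    [0,0,0.3,0,0,0],
    [0,0,0.7,0,0,0],
    [0,0,0.8,0,0,0],
    [0,0,0.8,0,0,0],
    [0,0,0.8,0,0,0],
    [0,0,0.8,0,0,0],
    [0,0,0.5,0,0,0],
    [0,0,0.3,0,0,0],
    [0,0,0,0,0,0],
    [0,0,0,0,0,0],
  ],
)

```text
time_s: 19.23
tool_pos: [0.5945, -0.0851, 0.2442]
tcp_rot: [-180.0, -0.0, 108.4]
ft_force: [0.4, -0.8, -2.3]
opening: 0.476
grasp_force: 25.0
```

Emit:
drive_tool(
  deltas=[
    [-0.13,0.34,0,0,0,0.22],
    [-0.26,0.75,0,0,0,0.47],
    [-0.26,0.75,0,0,0,0.47],
    [-0.26,0.75,0,0,0,0.47],
    [-0.26,0.75,0,0,0,0.47],
    [-0.26,0.75,0,0,0,0.47],
    [-0.26,0.75,0,0,0,0.47],
    [-0.26,0.75,0,0,0,0.47],
    [-0.26,0.75,0,0,0,0.47],
    [-0.26,0.75,0,0,0,0.47],
    [-0.26,0.75,0,0,0,0.47],
    [-0.26,0.75,0,0,0,0.47],
    [-0.26,0.75,0,0,0,0.47],
    [-0.26,0.75,0,0,0,0.47],
    [-0.26,0.75,0,0,0,0.47],
    [-0.26,0.75,0,0,0,0.47],
    [-0.26,0.75,0,0,0,0.47],
    [-0.13,0.34,0,0,0,0.22],
    [0,0,0,0,0,0],
    [0,0,0,0,0,0],
  ],
)

```text
time_s: 20.9
tool_pos: [0.4614, 0.2953, 0.2437]
tcp_rot: [-179.9, -0.0, 148.2]
ft_force: [-0.3, -0.3, -2.2]
opening: 0.477
grasp_force: 25.0
```

Emit:
drive_tool(
  deltas=[
    [0,0,-0.4,0,0,0],
    [0,0,-0.7,0,0,0],
    [0,0,-0.7,0,0,0],
    [0,0,-0.7,0,0,0],
    [0,0,-0.7,0,0,0],
    [0,0,-0.7,0,0,0],
    [0,0,-0.5,0,0,0],
    [0,0,-0.3,0,0,0],
    [0,0,-0.2,0,0,0],
    [0,0,-0.22,0,0,0],
    [0,0,0,0,0,0],
    [0,0,0,0,0,0],
  ],
)

```text
time_s: 21.9
tool_pos: [0.4628, 0.2952, 0.0916]
tcp_rot: [179.9, 0.0, 148.1]
ft_force: [0.1, -1.3, -2.8]
opening: 0.474
grasp_force: 25.0
```

Emit:
drive_tool(
  deltas=[
    [0,0,0,0,0,0],
    [0,0,0,0,0,0],
    [0,0,0,0,0,0],
    [0,0,0,0,0,0],
    [0,0,0,0,0,0],
    [0,0,0,0,0,0],
    [0,0,0,0,0,0],
    [0,0,0.3,0,0,0],
    [0,0,0.8,0,0,0],
    [0,0,0.9,0,0,0],
    [0,0,0.9,0,0,0],
    [0,0,0.9,0,0,0],
    [0,0,0.9,0,0,0],
    [0,0,0.4,0,0,0],
    [0,0,0,0,0,0],
  ],
  hand=91.8,
)

```text
time_s: 23.15
tool_pos: [0.4635, 0.2959, 0.2482]
tcp_rot: [179.6, 0.2, 148.2]
ft_force: [-0.1, -0.0, -0.1]
opening: 0.996
grasp_force: 0.0
```

Emit:
drive_tool(
  deltas=[
    [0.19,-0.35,0,0,0,-0.28],
    [0.34,-0.71,0,0,0,-0.57],
    [0.34,-0.71,0,0,0,-0.57],
    [0.34,-0.71,0,0,0,-0.57],
    [0.34,-0.71,0,0,0,-0.57],
    [0.34,-0.71,0,0,0,-0.57],
    [0.34,-0.71,0,0,0,-0.57],
    [0.34,-0.71,0,0,0,-0.57],
    [0.34,-0.71,0,0,0,-0.57],
    [0.34,-0.71,0,0,0,-0.57],
    [0.34,-0.71,0,0,0,-0.57],
    [0.34,-0.71,0,0,0,-0.57],
    [0.34,-0.71,0,0,0,-0.57],
    [0.34,-0.71,0,0,0,-0.57],
    [0.19,-0.35,0,0,0,-0.28],
    [0,0,0,0,0,0],
    [0,0,0,0,0,0],
  ],
)

```text
time_s: 24.57
tool_pos: [0.6056, -0.0029, 0.2428]
tcp_rot: [-179.9, -0.1, 108.3]
ft_force: [-0.3, 0.3, 0.1]
opening: 0.999
grasp_force: 0.0
```

Run:
```python
from h import *
a=get_image("top")[:,:,::-1];b=get_image("scene")[:,:,::-1]
cv2.imwrite("pics/a.png",a)
cv2.imwrite("pics/both.png",np.hstack([cv2.resize(a[140:300,95:245],(375,400)),cv2.resize(b[80:250,180:400],(400,400))]))
```

```text
(no output)
```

View pics/both.png

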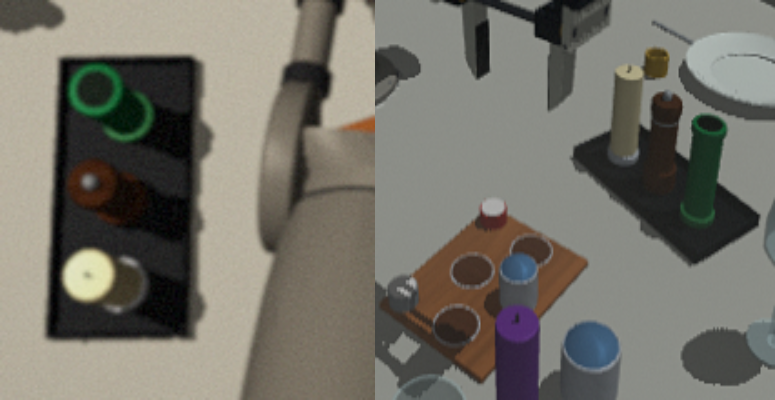

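All three stand upright on the tray. In the crops the mill, vase and candle are in a row, and the salt is free on the board.

Emit:
drive_tool(
  deltas=[
    [0,0,-0.5,0,0,0],
    [0,0,-0.9,0,0,0],
    [0,0,-0.9,0,0,0],
    [0,0,-0.9,0,0,0],
    [0,0,-0.9,0,0,0],
    [0,0,-0.9,0,0,0],
    [0,0,-0.9,0,0,0],
    [0,0,-0.6,0,0,0],
    [0,0,-0.4,0,0,0],
    [0,0,-0.28,0,0,0],
    [0,0,0,0,0,0],
    [0,0,0,0,0,0],
  ],
)

```text
time_s: 25.67
tool_pos: [0.6066, -0.0023, 0.0293]
tcp_rot: [179.9, 0.0, 108.3]
ft_force: [1.3, -0.7, 0.4]
opening: 1.002
grasp_force: 0.0
```

Emit:
drive_tool(
  deltas=[
    [0,0,0,0,0,0],
    [0,0,0,0,0,0],
    [0,0,0,0,0,0],
    [0,0,0,0,0,0],
    [0,0,0,0,0,0],
    [0,0,0,0,0,0],
    [0,0,0,0,0,0],
    [0,0,0,0,0,0],
    [0,0,0,0,0,0],
  ],
  hand=30,
)

```text
time_s: 26.42
tool_pos: [0.6064, -0.0027, 0.0287]
tcp_rot: [180.0, 0.0, 108.3]
ft_force: [0.1, -0.0, 1.5]
opening: 0.516
grasp_force: 25.0
```

Emit:
drive_tool(
  deltas=[
    [0,0,0.3,0,0,0],
    [0,0,0.7,0,0,0],
    [0,0,0.8,0,0,0],
    [0,0,0.8,0,0,0],
    [0,0,0.6,0,0,0],
    [0,0,0.3,0,0,0],
    [0,0,0,0,0,0],
    [0,0,0,0,0,0],
  ],
)

```text
time_s: 27.08
tool_pos: [0.6059, -0.0026, 0.1334]
tcp_rot: [-180.0, -0.0, 108.3]
ft_force: [-0.7, 0.5, -1.1]
opening: 0.519
grasp_force: 25.0
```

Emit:
drive_tool(
  deltas=[
    [-0.09,-0.36,0,0,0,0],
    [-0.17,-0.71,0,0,0,0],
    [-0.17,-0.71,0,0,0,0],
    [-0.17,-0.71,0,0,0,0],
    [-0.17,-0.71,0,0,0,0],
    [-0.17,-0.71,0,0,0,0],
    [-0.17,-0.71,0,0,0,0],
    [-0.17,-0.71,0,0,0,0],
    [-0.17,-0.71,0,0,0,0],
    [-0.17,-0.71,0,0,0,0],
    [-0.17,-0.71,0,0,0,0],
    [-0.17,-0.71,0,0,0,0],
    [-0.17,-0.71,0,0,0,0],
    [-0.17,-0.71,0,0,0,0],
    [-0.17,-0.71,0,0,0,0],
    [-0.17,-0.71,0,0,0,0],
    [-0.09,-0.36,0,0,0,0],
    [0,0,0,0,0,0],
    [0,0,0,0,0,0],
  ],
)

```text
time_s: 28.67
tool_pos: [0.5236, -0.3436, 0.1325]
tcp_rot: [-180.0, -0.1, 108.2]
ft_force: [0.1, 0.3, -2.9]
opening: 0.518
grasp_force: 25.0
```

Emit:
drive_tool(
  deltas=[
    [0,0,-0.4,0,0,0],
    [0,0,-0.7,0,0,0],
    [0,0,-0.7,0,0,0],
    [0,0,-0.7,0,0,0],
    [0,0,-0.5,0,0,0],
    [0,0,-0.3,0,0,0],
    [0,0,-0.2,0,0,0],
    [0,0,-0.05,0,0,0],
    [0,0,0,0,0,0],
    [0,0,0,0,0,0],
  ],
)

```text
time_s: 29.5
tool_pos: [0.5249, -0.3439, 0.0281]
tcp_rot: [179.9, 0.1, 108.3]
ft_force: [-0.3, 0.2, -1.3]
opening: 0.515
grasp_force: 25.0
```

Emit:
drive_tool(
  deltas=[
    [0,0,0,0,0,0],
    [0,0,0,0,0,0],
    [0,0,0,0,0,0],
    [0,0,0,0,0,0],
    [0,0,0,0,0,0],
    [0,0,0,0,0,0],
    [0,0,0,0,0,0],
    [0,0,0.3,0,0,0],
    [0,0,0.8,0,0,0],
    [0,0,0.9,0,0,0],
    [0,0,0.9,0,0,0],
    [0,0,0.9,0,0,0],
    [0,0,0.9,0,0,0],
    [0,0,0.9,0,0,0],
    [0,0,0.9,0,0,0],
    [0,0,0.4,0,0,0],
    [0,0,0,0,0,0],
  ],
  hand=91.8,
)

```text
time_s: 30.92
tool_pos: [0.5254, -0.3447, 0.2388]
tcp_rot: [179.8, 0.4, 108.3]
ft_force: [0.1, -0.2, -0.0]
opening: 0.997
grasp_force: 0.0
```

Emit:
drive_tool(
  deltas=[
    [-0.074,0.76,0.02,0,0,0.285],
    [-0.074,0.76,0.02,0,0,0.285],
    [-0.074,0.76,0.02,0,0,0.285],
    [-0.074,0.76,0.02,0,0,0.285],
    [-0.074,0.76,0.02,0,0,0.285],
    [-0.074,0.76,0.02,0,0,0.285],
    [-0.074,0.76,0.02,0,0,0.285],
    [-0.074,0.76,0.02,0,0,0.285],
    [-0.074,0.76,0.02,0,0,0.285],
    [-0.074,0.76,0.02,0,0,0.285],
    [-0.074,0.76,0.02,0,0,0.285],
    [-0.074,0.76,0.02,0,0,0.285],
    [-0.074,0.76,0.02,0,0,0.285],
    [-0.074,0.76,0.02,0,0,0.285],
  ],
)

```text
time_s: 32.08
tool_pos: [0.4923, -0.0234, 0.2416]
tcp_rot: [-179.9, -0.1, 128.3]
ft_force: [0.6, 0.4, -0.4]
opening: 0.997
grasp_force: 0.0
```

Emit:
drive_tool(
  deltas=[
    [-0.074,0.76,0.02,0,0,0.285],
    [-0.074,0.76,0.02,0,0,0.285],
    [-0.074,0.76,0.02,0,0,0.285],
    [-0.074,0.76,0.02,0,0,0.285],
    [-0.074,0.76,0.02,0,0,0.285],
    [-0.074,0.76,0.02,0,0,0.285],
    [-0.074,0.76,0.02,0,0,0.285],
    [-0.074,0.76,0.02,0,0,0.285],
    [-0.074,0.76,0.02,0,0,0.285],
    [-0.074,0.76,0.02,0,0,0.285],
    [-0.074,0.76,0.02,0,0,0.285],
    [-0.074,0.76,0.02,0,0,0.285],
    [-0.074,0.76,0.02,0,0,0.285],
    [-0.074,0.76,0.02,0,0,0.285],
    [0,0,0,0,0,0],
    [0,0,0,0,0,0],
    [0,0,0,0,0,0],
  ],
)

```text
time_s: 33.5
tool_pos: [0.4618, 0.2941, 0.2502]
tcp_rot: [-179.9, -0.0, 148.2]
ft_force: [-0.2, 0.1, 0.4]
opening: 0.999
grasp_force: 0.0
```

Run:
```python
from h import *
a=get_image("top")[:,:,::-1]
cv2.imwrite("pics/top2.png",cv2.resize(a[195:255,380:450],(700,600),interpolation=cv2.INTER_CUBIC))
```

```text
(no output)
```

View pics/top2.png

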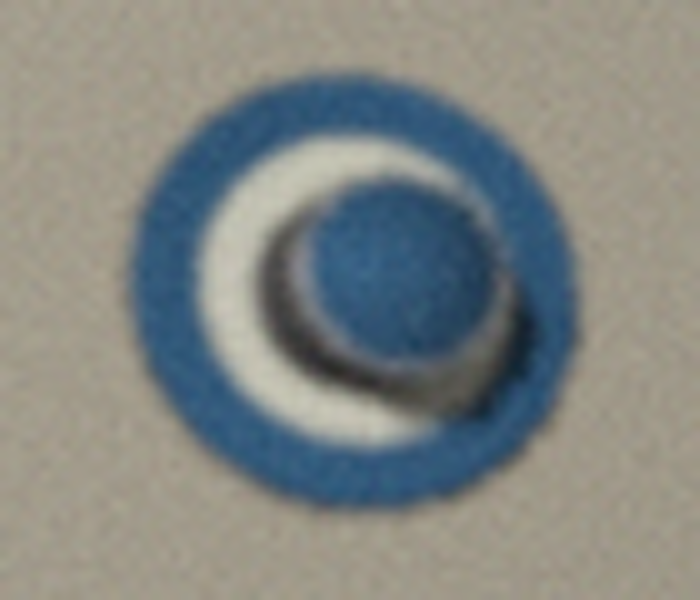

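Run:
```python
from h import *
print(world("top",[[414.85,223.55],[419.75,221.55],[419.75,221.55]],[.006,.046,.05]))
```

```text
[[ 0.52513143 -0.34426286  0.006     ]
 [ 0.52421775 -0.3438784   0.046     ]
 [ 0.52366372 -0.34267281  0.05      ]]
```

The salt is within about 2 mm of the saucer's centre. Now I'll put the candle back.

Emit:
drive_tool(
  deltas=[
    [0,0,-0.5,0,0,0],
    [0,0,-0.8,0,0,0],
    [0,0,-0.8,0,0,0],
    [0,0,-0.8,0,0,0],
    [0,0,-0.8,0,0,0],
    [0,0,-0.8,0,0,0],
    [0,0,-0.5,0,0,0],
    [0,0,-0.33,0,0,0],
    [0,0,0,0,0,0],
    [0,0,0,0,0,0],
  ],
)

```text
time_s: 34.38
tool_pos: [0.4625, 0.2941, 0.0913]
tcp_rot: [-180.0, -0.0, 148.1]
ft_force: [-0.2, 0.4, 0.8]
opening: 1.003
grasp_force: 0.0
```

Emit:
drive_tool(
  deltas=[
    [0,0,0,0,0,0],
    [0,0,0,0,0,0],
    [0,0,0,0,0,0],
    [0,0,0,0,0,0],
    [0,0,0,0,0,0],
    [0,0,0,0,0,0],
    [0,0,0,0,0,0],
    [0,0,0,0,0,0],
    [0,0,0,0,0,0],
    [0,0,0.3,0,0,0],
    [0,0,0.7,0,0,0],
    [0,0,0.8,0,0,0],
    [0,0,0.8,0,0,0],
    [0,0,0.8,0,0,0],
    [0,0,0.8,0,0,0],
    [0,0,0.6,0,0,0],
    [0,0,0.3,0,0,0],
    [0,0,0,0,0,0],
  ],
  hand=30,
)

```text
time_s: 35.88
tool_pos: [0.4628, 0.295, 0.2463]
tcp_rot: [179.8, 0.1, 148.2]
ft_force: [0.3, 0.1, -2.1]
opening: 0.474
grasp_force: 25.0
```

Emit:
drive_tool(
  deltas=[
    [0.13,-0.335,0,0,0,-0.225],
    [0.26,-0.75,0,0,0,-0.47],
    [0.26,-0.75,0,0,0,-0.47],
    [0.26,-0.75,0,0,0,-0.47],
    [0.26,-0.75,0,0,0,-0.47],
    [0.26,-0.75,0,0,0,-0.47],
    [0.26,-0.75,0,0,0,-0.47],
    [0.26,-0.75,0,0,0,-0.47],
    [0.26,-0.75,0,0,0,-0.47],
    [0.26,-0.75,0,0,0,-0.47],
    [0.26,-0.75,0,0,0,-0.47],
    [0.26,-0.75,0,0,0,-0.47],
    [0.26,-0.75,0,0,0,-0.47],
    [0.26,-0.75,0,0,0,-0.47],
    [0.26,-0.75,0,0,0,-0.47],
    [0.26,-0.75,0,0,0,-0.47],
    [0.26,-0.75,0,0,0,-0.47],
    [0.13,-0.335,0,0,0,-0.225],
    [0,0,0,0,0,0],
    [0,0,0,0,0,0],
  ],
)

```text
time_s: 37.55
tool_pos: [0.594, -0.0856, 0.2425]
tcp_rot: [-179.9, -0.1, 108.3]
ft_force: [0.5, 1.1, -2.2]
opening: 0.473
grasp_force: 25.0
```

Emit:
drive_tool(
  deltas=[
    [0,0,-0.4,0,0,0],
    [0,0,-0.7,0,0,0],
    [0,0,-0.7,0,0,0],
    [0,0,-0.7,0,0,0],
    [0,0,-0.7,0,0,0],
    [0,0,-0.7,0,0,0],
    [0,0,-0.5,0,0,0],
    [0,0,-0.3,0,0,0],
    [0,0,-0.2,0,0,0],
    [0,0,-0.08,0,0,0],
    [0,0,0,0,0,0],
    [0,0,0,0,0,0],
  ],
)

```text
time_s: 38.55
tool_pos: [0.5953, -0.0854, 0.0956]
tcp_rot: [179.9, 0.0, 108.4]
ft_force: [-0.5, 0.1, -2.4]
opening: 0.474
grasp_force: 25.0
```

Emit:
drive_tool(
  deltas=[
    [0,0,0,0,0,0],
    [0,0,0,0,0,0],
    [0,0,0,0,0,0],
    [0,0,0,0,0,0],
    [0,0,0,0,0,0],
    [0,0,0,0,0,0],
    [0,0,0,0,0,0],
    [0,0,0.3,0,0,0],
    [0,0,0.8,0,0,0],
    [0,0,0.9,0,0,0],
    [0,0,0.9,0,0,0],
    [0,0,0.9,0,0,0],
    [0,0,0.9,0,0,0],
    [0,0,0.4,0,0,0],
    [0,0,0,0,0,0],
  ],
  hand=91.8,
)

```text
time_s: 39.8
tool_pos: [0.5962, -0.0858, 0.2521]
tcp_rot: [179.6, 0.2, 108.4]
ft_force: [-0.0, -0.2, 1.0]
opening: 1.0
grasp_force: 0.0
```

Emit:
drive_tool(
  deltas=[
    [-0.07,0.37,0,0,0,0.22],
    [-0.1,0.75,0,0,0,0.47],
    [-0.1,0.75,0,0,0,0.47],
    [-0.1,0.75,0,0,0,0.47],
    [-0.1,0.75,0,0,0,0.47],
    [-0.1,0.75,0,0,0,0.47],
    [-0.1,0.75,0,0,0,0.47],
    [-0.1,0.75,0,0,0,0.47],
    [-0.1,0.75,0,0,0,0.47],
    [-0.1,0.75,0,0,0,0.47],
    [-0.1,0.75,0,0,0,0.47],
    [-0.1,0.75,0,0,0,0.47],
    [-0.1,0.75,0,0,0,0.47],
    [-0.1,0.75,0,0,0,0.47],
    [-0.1,0.75,0,0,0,0.47],
    [-0.1,0.75,0,0,0,0.47],
    [-0.1,0.75,0,0,0,0.47],
    [-0.07,0.37,0,0,0,0.22],
    [0,0,0,0,0,0],
    [0,0,0,0,0,0],
  ],
)

```text
time_s: 41.47
tool_pos: [0.5418, 0.2967, 0.2465]
tcp_rot: [-179.9, -0.0, 148.2]
ft_force: [0.4, -0.2, -0.9]
opening: 1.0
grasp_force: 0.0
```

Emit:
drive_tool(
  deltas=[
    [0,0,-0.5,0,0,0],
    [0,0,-0.8,0,0,0],
    [0,0,-0.8,0,0,0],
    [0,0,-0.8,0,0,0],
    [0,0,-0.8,0,0,0],
    [0,0,-0.6,0,0,0],
    [0,0,-0.4,0,0,0],
    [0,0,-0.25,0,0,0],
    [0,0,0,0,0,0],
    [0,0,0,0,0,0],
  ],
)

```text
time_s: 42.3
tool_pos: [0.5429, 0.296, 0.0993]
tcp_rot: [-180.0, 0.0, 148.1]
ft_force: [-0.3, 0.6, 1.3]
opening: 1.001
grasp_force: 0.0
```

Emit:
drive_tool(
  deltas=[
    [0,0,0,0,0,0],
    [0,0,0,0,0,0],
    [0,0,0,0,0,0],
    [0,0,0,0,0,0],
    [0,0,0,0,0,0],
    [0,0,0,0,0,0],
    [0,0,0,0,0,0],
    [0,0,0,0,0,0],
    [0,0,0,0,0,0],
    [0,0,0.3,0,0,0],
    [0,0,0.7,0,0,0],
    [0,0,0.8,0,0,0],
    [0,0,0.8,0,0,0],
    [0,0,0.8,0,0,0],
    [0,0,0.8,0,0,0],
    [0,0,0.6,0,0,0],
    [0,0,0.3,0,0,0],
    [0,0,0,0,0,0],
  ],
  hand=30,
)

```text
time_s: 43.8
tool_pos: [0.5433, 0.297, 0.2547]
tcp_rot: [179.8, 0.1, 148.1]
ft_force: [0.1, 0.4, -2.1]
opening: 0.485
grasp_force: 25.0
```

Emit:
drive_tool(
  deltas=[
    [-0.01,-0.36,0,0,0,-0.27],
    [-0.02,-0.72,0,0,0,-0.53],
    [-0.02,-0.72,0,0,0,-0.53],
    [-0.02,-0.72,0,0,0,-0.53],
    [-0.02,-0.72,0,0,0,-0.53],
    [-0.02,-0.72,0,0,0,-0.53],
    [-0.02,-0.72,0,0,0,-0.53],
    [-0.02,-0.72,0,0,0,-0.53],
    [-0.02,-0.72,0,0,0,-0.53],
    [-0.02,-0.72,0,0,0,-0.53],
    [-0.02,-0.72,0,0,0,-0.53],
    [-0.02,-0.72,0,0,0,-0.53],
    [-0.02,-0.72,0,0,0,-0.53],
    [-0.02,-0.72,0,0,0,-0.53],
    [-0.02,-0.72,0,0,0,-0.53],
    [-0.01,-0.36,0,0,0,-0.27],
    [0,0,0,0,0,0],
    [0,0,0,0,0,0],
  ],
)

```text
time_s: 45.3
tool_pos: [0.533, -0.0274, 0.2512]
tcp_rot: [-179.9, -0.1, 108.3]
ft_force: [-0.2, -0.2, -1.1]
opening: 0.484
grasp_force: 25.0
```

Emit:
drive_tool(
  deltas=[
    [0,0,-0.4,0,0,0],
    [0,0,-0.7,0,0,0],
    [0,0,-0.7,0,0,0],
    [0,0,-0.7,0,0,0],
    [0,0,-0.7,0,0,0],
    [0,0,-0.7,0,0,0],
    [0,0,-0.5,0,0,0],
    [0,0,-0.3,0,0,0],
    [0,0,-0.2,0,0,0],
    [0,0,-0.08,0,0,0],
    [0,0,0,0,0,0],
    [0,0,0,0,0,0],
  ],
)

```text
time_s: 46.3
tool_pos: [0.5341, -0.0271, 0.1035]
tcp_rot: [179.9, 0.0, 108.4]
ft_force: [0.2, -0.5, -1.1]
opening: 0.483
grasp_force: 25.0
```

Emit:
drive_tool(
  deltas=[
    [0,0,0,0,0,0],
    [0,0,0,0,0,0],
    [0,0,0,0,0,0],
    [0,0,0,0,0,0],
    [0,0,0,0,0,0],
    [0,0,0,0,0,0],
    [0,0,0,0,0,0],
    [0,0,0.3,0,0,0],
    [0,0,0.8,0,0,0],
    [0,0,0.9,0,0,0],
    [0,0,0.9,0,0,0],
    [0,0,0.9,0,0,0],
    [0,0,0.9,0,0,0],
    [0,0,0.4,0,0,0],
    [0,0,0,0,0,0],
  ],
  hand=91.8,
)

```text
time_s: 47.55
tool_pos: [0.5349, -0.0275, 0.2598]
tcp_rot: [179.6, 0.2, 108.4]
ft_force: [-0.3, 0.2, 0.4]
opening: 1.0
grasp_force: 0.0
```

Emit:
drive_tool(
  deltas=[
    [0.212,0.77,0,0,0,0.57],
    [0.212,0.77,0,0,0,0.57],
    [0.212,0.77,0,0,0,0.57],
    [0.212,0.77,0,0,0,0.57],
    [0.212,0.77,0,0,0,0.57],
    [0.212,0.77,0,0,0,0.57],
    [0.212,0.77,0,0,0,0.57],
    [0.212,0.77,0,0,0,0.57],
    [0.212,0.77,0,0,0,0.57],
    [0.212,0.77,0,0,0,0.57],
    [0.212,0.77,0,0,0,0.57],
    [0.212,0.77,0,0,0,0.57],
    [0.212,0.77,0,0,0,0.57],
    [0.212,0.77,0,0,0,0.57],
    [0,0,0,0,0,0],
    [0,0,0,0,0,0],
  ],
)

```text
time_s: 48.88
tool_pos: [0.622, 0.297, 0.2538]
tcp_rot: [-179.9, -0.1, 148.3]
ft_force: [-0.6, -0.8, -0.3]
opening: 0.999
grasp_force: 0.0
```

Emit:
drive_tool(
  deltas=[
    [0,0,-0.5,0,0,0],
    [0,0,-0.8,0,0,0],
    [0,0,-0.8,0,0,0],
    [0,0,-0.8,0,0,0],
    [0,0,-0.8,0,0,0],
    [0,0,-0.8,0,0,0],
    [0,0,-0.6,0,0,0],
    [0,0,-0.4,0,0,0],
    [0,0,-0.27,0,0,0],
    [0,0,0,0,0,0],
    [0,0,0,0,0,0],
  ],
)

```text
time_s: 49.8
tool_pos: [0.6229, 0.2958, 0.0832]
tcp_rot: [180.0, 0.0, 148.2]
ft_force: [0.3, 0.1, 0.6]
opening: 1.002
grasp_force: 0.0
```

Emit:
drive_tool(
  deltas=[
    [0,0,0,0,0,0],
    [0,0,0,0,0,0],
    [0,0,0,0,0,0],
    [0,0,0,0,0,0],
    [0,0,0,0,0,0],
    [0,0,0,0,0,0],
    [0,0,0,0,0,0],
    [0,0,0,0,0,0],
    [0,0,0,0,0,0],
    [0,0,0.3,0,0,0],
    [0,0,0.7,0,0,0],
    [0,0,0.8,0,0,0],
    [0,0,0.8,0,0,0],
    [0,0,0.8,0,0,0],
    [0,0,0.8,0,0,0],
    [0,0,0.6,0,0,0],
    [0,0,0.3,0,0,0],
    [0,0,0,0,0,0],
  ],
  hand=30,
)

```text
time_s: 51.3
tool_pos: [0.6233, 0.2964, 0.2384]
tcp_rot: [179.8, 0.2, 148.2]
ft_force: [-0.4, -0.0, -2.9]
opening: 0.507
grasp_force: 25.0
```

Emit:
drive_tool(
  deltas=[
    [-0.11,-0.34,0,0,0,-0.355],
    [-0.21,-0.66,0,0,0,-0.66],
    [-0.21,-0.66,0,0,0,-0.66],
    [-0.21,-0.66,0,0,0,-0.66],
    [-0.21,-0.66,0,0,0,-0.66],
    [-0.21,-0.66,0,0,0,-0.66],
    [-0.21,-0.66,0,0,0,-0.66],
    [-0.21,-0.66,0,0,0,-0.66],
    [-0.21,-0.66,0,0,0,-0.66],
    [-0.21,-0.66,0,0,0,-0.66],
    [-0.21,-0.66,0,0,0,-0.66],
    [-0.21,-0.66,0,0,0,-0.66],
    [-0.11,-0.34,0,0,0,-0.355],
    [0,0,0,0,0,0],
    [0,0,0,0,0,0],
  ],
)

```text
time_s: 52.55
tool_pos: [0.5465, 0.058, 0.235]
tcp_rot: [-180.0, -0.1, 108.4]
ft_force: [0.4, 0.6, -1.9]
opening: 0.505
grasp_force: 25.0
```

Emit:
drive_tool(
  deltas=[
    [0,0,-0.4,0,0,0],
    [0,0,-0.7,0,0,0],
    [0,0,-0.7,0,0,0],
    [0,0,-0.7,0,0,0],
    [0,0,-0.7,0,0,0],
    [0,0,-0.7,0,0,0],
    [0,0,-0.5,0,0,0],
    [0,0,-0.3,0,0,0],
    [0,0,-0.2,0,0,0],
    [0,0,-0.08,0,0,0],
    [0,0,0,0,0,0],
    [0,0,0,0,0,0],
  ],
)

```text
time_s: 53.55
tool_pos: [0.5473, 0.0581, 0.087]
tcp_rot: [179.9, 0.0, 108.4]
ft_force: [0.3, -0.1, -1.6]
opening: 0.504
grasp_force: 25.0
```

Emit:
drive_tool(
  deltas=[
    [0,0,0,0,0,0],
    [0,0,0,0,0,0],
    [0,0,0,0,0,0],
    [0,0,0,0,0,0],
    [0,0,0,0,0,0],
    [0,0,0,0,0,0],
    [0,0,0,0,0,0],
    [0,0,0.3,0,0,0],
    [0,0,0.8,0,0,0],
    [0,0,0.9,0,0,0],
    [0,0,0.9,0,0,0],
    [0,0,0.9,0,0,0],
    [0,0,0.9,0,0,0],
    [0,0,0.4,0,0,0],
    [0,0,0,0,0,0],
  ],
  hand=91.8,
)

```text
time_s: 54.8
tool_pos: [0.5482, 0.058, 0.2434]
tcp_rot: [179.6, 0.1, 108.4]
ft_force: [-0.3, 0.4, -0.3]
opening: 1.0
grasp_force: 0.0
```

Emit:
drive_tool(
  deltas=[
    [-0.2,0.8,0,0,0,0],
    [-0.2,0.8,0,0,0,0],
    [-0.2,0.8,0,0,0,0],
    [-0.2,0.8,0,0,0,0],
    [-0.2,0.8,0,0,0,0],
    [-0.2,0.8,0,0,0,0],
    [-0.2,0.8,0,0,0,0],
    [-0.2,0.8,0,0,0,0],
    [-0.2,0.8,0,0,0,0],
    [-0.2,0.8,0,0,0,0],
    [-0.2,0.8,0,0,0,0],
    [-0.2,0.8,0,0,0,0],
    [0,0,0,0,0,0],
    [0,0,0,0,0,0],
    [0,0,0,0,0,0],
  ],
)

```text
time_s: 56.05
tool_pos: [0.4745, 0.3453, 0.2384]
tcp_rot: [-179.9, 0.0, 108.4]
ft_force: [-0.5, 0.4, 0.1]
opening: 0.999
grasp_force: 0.0
```

Run:
```python
from h import *
a=get_image("top")[:,:,::-1];o=cv2.imread("pics/top0.png")
cv2.imwrite("pics/end.png",np.vstack([cv2.resize(i[155:265,215:450],None,fx=2.6,fy=2.6,interpolation=cv2.INTER_CUBIC) for i in(o,a)]))
```

```text
(no output)
```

View pics/end.png

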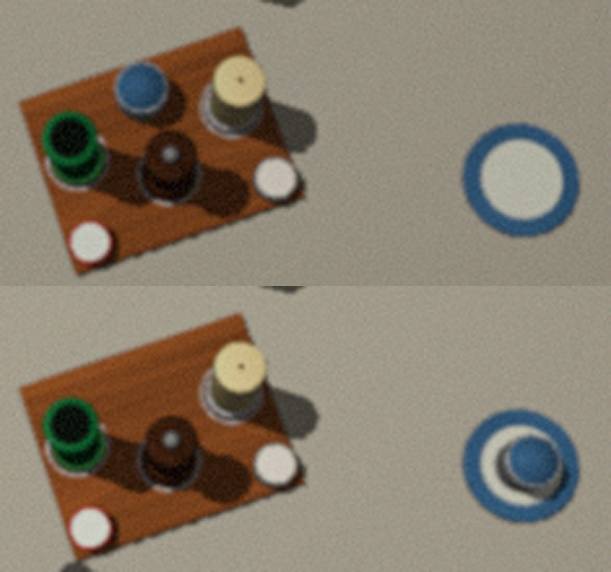

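The before and after pictures match: the candle at (239,366−286), the mill and the vase stand at their original pixels, the tealights are unmoved, and the salt is on the saucer. I'm handing it in.

```bash
python3 -c "
from bench import ctrl
print(ctrl.job_done())"
```

```text
the job is handed in; nothing more can be done
None
```

The job is handed in, verdict not shown: the salt pot stands within about 2 mm of the saucer's centre, and in the before/after pictures the candle, vase and mill are back upright in their original places with both tealights unmoved.

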